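Seat a pin header on a guarded bench press

TASK

Slide the board pallet along its track with a fingertip push on its upright end plate until it is fully home against the stop under the press; do not lift it. Then reach down through the window in the guard, press the lever's paddle all the way down, hold it there for about a second to seat the pin header, and let the lever come back up. Never touch the guard with any part of the robot, do not work the lever before the pallet is home, and leave the tin, the bowl and the screwdriver where they are.

Things in the scene. Friction and masses are not known exactly. Their poses are not given: they have to be found in the camera images.
- press: Grey bench press, fixed. Origin: on the table (z = 0) right under the paddle. +y: direction in which the pallet is pushed home; -x: side nearest the robot. The pallet's track runs along y at x = +40 mm, from y = -240 to the stop at y = +30 mm; its floor is 12 mm, its low rails 20 mm above the table. The lever is hinged at x = +92 mm, 62 mm above the table, and reaches to the paddle at x = 0.
- pallet: Loose aluminium pallet, about 0.3 kg, 60 (x) by 180 (y) by 10 mm, in the track with 1.5 mm side play, a green circuit board on its +y end. Origin: centre of its underside; y along the track. At home (front end on the stop) its origin is at y = -60 mm in the press frame; it starts 40 to 75 mm short of that. It slides with light friction and stays where left.
- push_plate (a point): Centre of the outer (-y) face of the upright plate at the pallet's outer end: push here towards the press's +y. Plate 56 mm wide (x), 6 mm thick, from 6 to 46 mm above the pallet's underside; this point is 26 mm above the underside, 38 mm above the table. At home this face is 40 to 60 mm outside the guard's -y side; nothing stands above the plate.
- guard: Fixed guard over the press: steel top plate 4 mm thick, its top 102 mm above the table, dark posts, clear sides. Origin: on the table (z = 0) below the window's centre. Outer size x from -85 to +130, y from -100 to +100 mm. Window in the top: x from -45 to +45, y from -55 to +55 mm. Up to 8 mm (x), 10 mm (y) and 0.04 rad off the press's frame. A slot in the -y side passes the pallet.
- paddle (a point): Centre of the top of the lever's black paddle, 34 mm (x) by 40 mm (y), 10 mm thick, seen through the window. At rest it is 78 mm above the table (24 mm below the top of the guard), fully down 51 mm above the table (51 mm below the guard's top). It moves with the lever.
- lever (a joint): Lever angle in rad: 0 at rest (up), grows as the paddle is pressed down, hard stop at 0.30 (paddle about 27 mm lower). A spring returns it: the paddle needs about 4 N to start and about 8 N at the stop.
- tin: Bystander: closed aluminium tin, 60 mm across, 42 mm tall, standing on the table on the robot's side of the track. Origin: centre of its underside.
- bowl: Bystander: black plastic bowl, 110 mm across, 50 mm tall, beyond the +y side of the guard. Origin: centre of its underside.
- screwdriver: Bystander: screwdriver 160 mm long with a red handle, lying on the table beyond (+x of) the press. Origin: on the table under the middle of it.
Things that resemble listed ones, but are neither listed nor needed, are in the scene too. Of the things shaped like the pallet, the aluminium one is meant.

How it is judged:
By the outcome, as a careful person would: the job done as asked, in the order asked, and still so for the second after the job is handed in, with the robot touching nothing.
It also fails if it takes over 54 s, if anything falls off the work surface, if the arm or the gripper's body presses on something with over 40 N, if the wrist force passes 120 N, or if a joint passes its speed limit or range.

ROBOT

A 6-joint arm with a two-finger parallel gripper is mounted at the origin on the work surface. World frame = base frame: x ahead of the robot, y to its left, z up, the work surface at z = 0. Lengths are in m, angles in rad, forces in N, time in s.
With the tool pointing down it reaches from about 0.325 to 0.85 m from the base axis. Payload 15.5 kg.
Tool frame: the origin (TCP) lies at the very end of the fingers, on their centre line; the grasp point (between the pads) lies 19 mm behind it (robot.grip_point_offset is the distance from the TCP to the grasp point, in m); x points along the fingers, z is the direction in which the jaws open and shut, and the axes are right-handed (so a half turn about x gives the same grasp; the last joint's range is limited). The gripper opens to 91 mm and grips with 3 to 60 N. Pads are 32 mm wide; open, the fingers measure 118 mm over their backs; the gripper's body (76 mm by 178 mm) begins 60 mm behind the grasp point.
Start: joints at [-0.096, 0.494, 1.345, -0, 1.302, -0.096], TCP at [0.625, 0, 0.214] pointing down, gripper open.
Joint ranges: [-2.91, 2.91], [-0.82, 2.16], [0.22, 2.67], [-1.22, 4.37], [0.12, 2.79], [-3.08, 3.08]. Speed limits (rad/s): [1.89, 1.89, 2.57, 3.01, 3.01, 3.01].

INTERFACE

Orientations are given as a rotation vector (axis times angle).
In Python, from station import robot gives the robot as it stands.
- The arm moves only by the tool step_arm, never from a script. Its argument "increments" is one flat list of numbers, 7 for each row, row after row: the shift along the tool's x, y, z in m, then the turn, a rotation vector about the tool's x, y, z in rad, then the gripper's target within -1 to 1 (fully open at 1, half-way at 0, shut at -1). In form: [tx, ty, tz, ax, ay, az, hand, tx, ty, tz, ax, ay, az, hand, ...]. A call has 1 to 10 rows; each row is the pose to reach, as a shift and turn from the pose measured when the call began, along the tool's axes at that moment; what a row does not reach only later rows make up. A row lasts 1/8 s, in which the tool goes at most 62.5 mm and 10.7 degrees, less where a joint would pass 70% of its speed; a pose out of reach is approached as far as the arm can. A call with a gripper value outside its range is refused whole. The fingers move at their own pace and stop on an object; "squeeze" is the grip in N (left out, the last holds). Time passes only in rows, so rows that repeat a pose let the fingers close. It gives the time, the measured TCP pose, the force and the opening at its end, in the units of the state.
- robot.observe(): the state, without advancing time (a new reading comes with each control period).
- robot.capture(name): name is "scene" or "side" or "wrist"; returns a dict with "img" (384x512x3 uint8, red, green, blue), "K" (3x3 intrinsics, pixels), "extrinsics" (4x4, takes a point from world to camera coordinates); the wrist camera has in their place "mount" (4x4, takes a point from camera to tool coordinates, whose origin is the TCP and whose axes are the tool frame's). Camera axes: x right, y up, looking along -z (the intrinsics and any distortion apply to the point x, -y, -z); pixel columns grow to the right and rows downward; lengths in m; the calibration is good to about 2 mm. A picture is of the moment at which its call begins: read the wrist's pose just before it. There is no depth.
- robot.finish_job(): hands the job in, once; it reports no verdict.
Trained networks look in the newest picture that a camera, given by its name, has taken for a name from the list of things; names that differ only in an ending like _2 or _b are one class to them, and where a whole thing is asked for, a point or a joint stands for the part that bears it (a point fixed in the world has none). Each returns a list of dicts, best first, with "p" (0 to 1); they miss things now and then, are a little off and sometimes report something else, mostly with a low value. They report only what shows in the picture. A call takes as long as a camera call. They do not tell look-alikes from the thing itself.
- robot.regions_of(target, camera): "region" (384x512 bool, what is visible of it) and "pixel" ([column, row] in pixels, amid what is visible of it).
- robot.pinpoint(target, camera): "pixel" ([column, row] in pixels: a listed point, or the origin of a listed thing).
The state is a dict: "time": time; "joint_positions": joint angles; "dq": joint speeds; "joint_efforts": joint torques, N m; "eef_pos": TCP position; "eef_rot": TCP orientation; "ft_force": force on the tool from outside, world axes, zero at the start; "ft_torque": the same for the moment, N m; "width": opening from 0.0 (shut) to 1.0 (fully open).
Only numpy, scipy, OpenCV 4.12 (cv2) and the standard library are available. Lean on these libraries where they do the work, as an engineer would, in place of code of your own. Each camera call takes 0.05 s, during which the arm holds its last target. There are 200 camera calls.

## Working session

There is one attempt and no reset: what is moved stays moved. The work goes in short steps, Python scripts to look and compute and a tool call to move; the robot and the scene stay as the last step left them, time stands still between calls to the robot, and variables do not carry over. Pictures are saved under pics/ and viewed, about 8 in all and at most 12, crops included, and the job is handed in when it is done.

Besides the shell and the picture viewer there is one more tool, called after "Request:" as a command line: name --argument value ..., lists and objects as JSON in quotes. step_arm: Moves the arm, as the interface text tells. Its arguments: {"type":"object","properties":{"increments":{"type":"array"},"squeeze":{"type":"number"}},"required":["increments"]}

```bash
mkdir -p pics; ls; cat > h.py <<'E'
import numpy as np, cv2
from scipy.spatial.transform import Rotation as R
from station import robot
def cam(n):
    s=robot.observe(); c=robot.capture(n)
    if 'extrinsics' in c: E=np.array(c['extrinsics'])
    else:
        T=np.eye(4);T[:3,:3]=R.from_rotvec(s['eef_rot']).as_matrix();T[:3,3]=s['eef_pos']
        E=np.linalg.inv(T@np.array(c['mount']))
    return c,np.array(c['K']),E
def save(img,f): cv2.imwrite('pics/'+f,cv2.cvtColor(img,cv2.COLOR_RGB2BGR))
def at_z(px,K,E,z):
    u,v=px; d=np.linalg.inv(K)@[u,v,1]; d=np.array([d[0],-d[1],-d[2]])
    Ei=np.linalg.inv(E); o=Ei[:3,3]; d=Ei[:3,:3]@d
    return o+d*(z-o[2])/d[2]
def proj(p,K,E):
    q=E[:3,:3]@np.array(p)+E[:3,3]; q=K@[q[0],-q[1],-q[2]]; return q[:2]/q[2]
E
python3 - <<'E'
from h import *
s=robot.observe();print(s)
ims=[]
for n in ['scene','side','wrist']:
    c,K,E=cam(n);save(c['img'],n+'0.png')
    print(n,[k for k in c], np.linalg.inv(E)[:3,3].round(3))
    for t,z in [('push_plate',.038),('paddle',.078),('guard',0),('press',0),('pallet',.012),('tin',0),('bowl',0),('screwdriver',0)]:
        for r in robot.pinpoint(t,n)[:3]:
            print(t,round(r['p'],2),np.round(r['pixel'],1),at_z(r['pixel'],K,E,z).round(4))
E
```

```text
pics
{'time': 0.0, 'joint_positions': array([-9.54646530e-02,  4.94149056e-01,  1.34616244e+00, -3.46563641e-05,
        1.30249395e+00, -9.54985453e-02]), 'dq': array([-0.0004075 ,  0.0006437 , -0.00067569,  0.00036919,  0.00041602,
        0.00142445]), 'joint_efforts': array([-1.07322368e-03, -8.78814626e+01, -3.81857479e+01,  7.05250050e-02,
        5.33505273e-02, -1.50444166e-04]), 'eef_pos': array([6.24603753e-01, 5.13967986e-05, 2.13348879e-01]), 'eef_rot': array([3.08437956e-05, 1.57200678e+00, 9.85560073e-05]), 'ft_force': array([ 0.87398311, -0.20743058,  0.23961077]), 'ft_torque': array([-0.06515485,  0.03962997, -0.00910118]), 'width': 1.0016834034288942}
scene ['img', 'K', 'extrinsics'] [1.092 0.328 0.765]
push_plate 0.88 [221.7 190.2] [ 0.4881 -0.0631  0.038 ]
push_plate 0.77 [134.6 171.1] [ 0.5328 -0.3315  0.038 ]
push_plate 0.7 [392.5 165.3] [0.1666 0.3487 0.038 ]
paddle 0.54 [288.1 198.6] [0.4717 0.1282 0.078 ]
guard 0.66 [286.6 218.7] [0.4734 0.1306 0.    ]
press 0.96 [288.  215.3] [ 0.4603  0.1294 -0.    ]
pallet 0.98 [367.8 179.3] [0.2315 0.2947 0.012 ]
pallet 0.
[... 696 characters left out ...]
.012 ]
pallet 0.68 [284.6 126. ] [ 0.5379 -0.4049  0.012 ]
tin 0.58 [302.8 210.6] [ 0.3748 -0.016   0.    ]
bowl 0.9 [201.3 296.8] [0.5357 0.3461 0.    ]
screwdriver 0.72 [184.6 222.5] [0.6793 0.1336 0.    ]
wrist ['img', 'K', 'mount'] [0.623 0.08  0.385]
push_plate 0.64 [148.7 230. ] [ 0.4731 -0.0732  0.038 ]
paddle 0.65 [110.5  68.9] [0.4708 0.127  0.078 ]
guard 0.65 [139.6  77.3] [0.469  0.1288 0.    ]
press 0.87 [137.2  76.7] [0.4659 0.1296 0.    ]
press 0.28 [301.2  77.6] [0.6829 0.1285 0.    ]
pallet 0.84 [157.6 167.7] [0.4849 0.01   0.012 ]
tin 0.58 [ 83.6 178.3] [ 0.3705 -0.0079  0.    ]
bowl 0.33 [138.5  80.4] [0.4671 0.125  0.    ]
screwdriver 0.81 [299.9  75.6] [0.681 0.131 0.   ]
```

View pics/scene0.png

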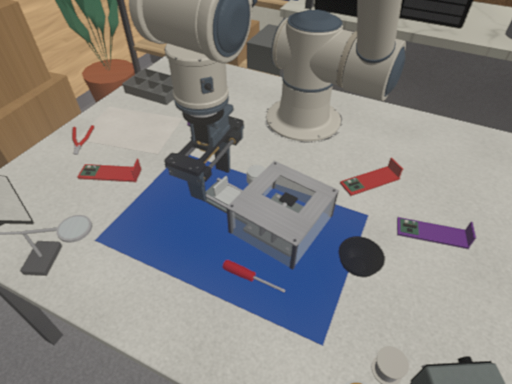

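View pics/wrist0.png

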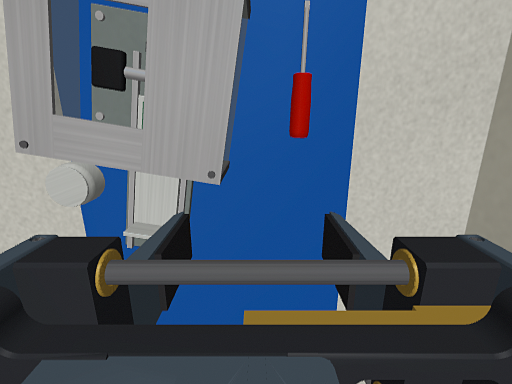

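The scene shows the guarded press in the middle. The pallet-shaped things are a bare aluminium one in the track (scene about 225,190; wrist about 157,168), red ones at (110,173) and (370,180), and a purple one at (435,232). The aluminium one in the track is the one meant. In the wrist view, its plate is at about (150,235), the paddle at (110,69) and the tin at (75,185). The press is turned about -11°. I'll move above the push standoff, aligned and with the fingers shut, and measure from there.

Request:
step_arm --increments '[-0.01,-0.03,-0.035,0.04,0,0,-1,-0.02,-0.06,-0.07,0.08,0,0,-1,-0.03,-0.09,-0.105,0.12,0,0,-1,-0.037,-0.12,-0.14,0.16,0,0,-1,-0.037,-0.15,-0.175,0.2,0,0,-1,-0.037,-0.15,-0.175,0.2,0,0,-1,-0.037,-0.15,-0.175,0.2,0,0,-1]' --squeeze 10

```text
time: 2.22
eef_pos: [0.4504, -0.15, 0.2511]
eef_rot: [0.157, 1.564, -0.157]
ft_force: [-0.2, -0.0, -0.2]
width: 0.261
```

```bash
python3 - <<'E'
from h import *
s=robot.observe();print(s['time'],s['eef_pos'],R.from_rotvec(s['eef_rot']).as_matrix().round(3),s['width'])
c,K,E=cam('wrist');save(cv2.resize(c['img'],(800,600)),'w1.png');np.savez('w1.npz',K=K,E=E,img=c['img'])
for t,z in [('push_plate',.038),('paddle',.078),('guard',0),('press',0),('pallet',.012),('tin',0)]:
  for r in robot.pinpoint(t,'wrist')[:2]:
    print(t,round(r['p'],2),np.round(r['pixel'],1),at_z(r['pixel'],K,E,z).round(4))
E
```

```text
2.225 [ 0.45035421 -0.15001146  0.25109338] [[ 0.001  0.199  0.98 ]
 [-0.     0.98  -0.199]
 [-1.     0.     0.001]] 0.2609964097232851
push_plate 0.82 [264.3 114.5] [ 0.4757 -0.0721  0.038 ]
push_plate 0.75 [140.1 304.5] [ 0.2118 -0.3319  0.038 ]
pallet 0.73 [143.2 254.4] [ 0.2317 -0.2546  0.012 ]
pallet 0.69 [261.8  52.8] [0.4887 0.0086 0.012 ]
tin 0.58 [182.6  81.9] [ 0.3689 -0.0037  0.    ]
```

View pics/w1.png

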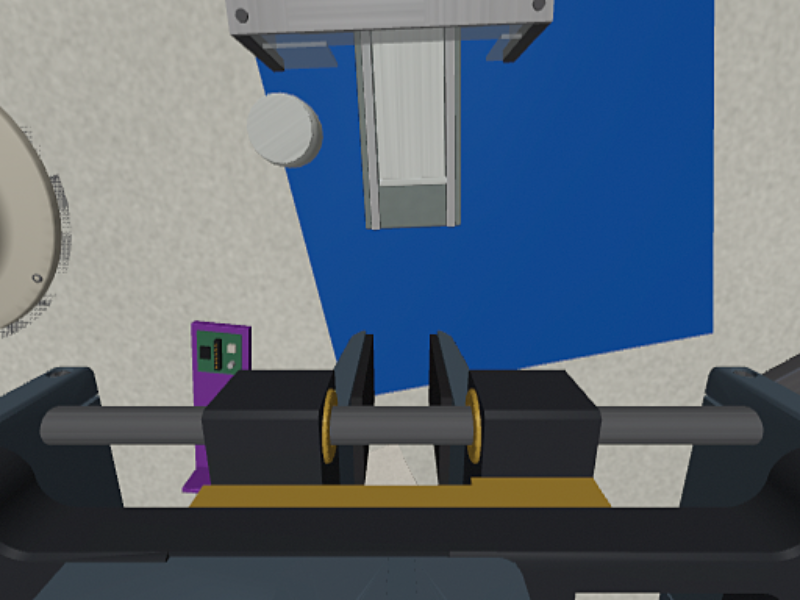

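The view shows the track about vertical from (412,28) to (412,228), the plate's top at about (412,183), the tin at (285,130) and the guard's front edge from (230,35) to (552,20). Next I'll convert the rail and guard edges to angles.

```bash
python3 - <<'E'
from h import *
d=np.load('w1.npz');K,E=d['K'],d['E']
P=lambda u,v,z:at_z((u*.64,v*.64),K,E,z)
L=[P(370,30,.02),P(379,228,.02)];Rr=[P(446,27,.02),P(447,225,.02)];G=[P(230,35,.102),P(552,20,.102)]
for a,b in (L,Rr,G[::-1]): print(a.round(4),b.round(4),np.degrees(np.arctan2(*(a-b)[:2])).round(2),np.linalg.norm(a-b).round(4))
print('plate top edge outer',P(378,186,.058).round(4),P(447,184,.058).round(4))
E
```

```text
[0.4638 0.0526 0.02  ] [ 0.4362 -0.1094  0.02  ] 9.67 0.1643
[0.5266 0.0421 0.02  ] [ 0.4998 -0.1195  0.02  ] 9.43 0.1638
[0.5836 0.0089 0.102 ] [0.3714 0.0429 0.102 ] 99.11 0.2149
plate top edge outer [ 0.4454 -0.0719  0.058 ] [ 0.5021 -0.0817  0.058 ]
```

Press frame: origin (0.468, 0.129), yaw -0.167. The guard agrees to within 3 mm and 0.01 rad. The plate face is about 52 mm short of home, which is in the stated range. Now I'll go down behind the plate.

Request:
step_arm --increments '[0.02,0.02,0.005,-0.017,0,0,-1,0.045,0.038,0.01,-0.033,0,0,-1,0.075,0.038,0.01,-0.033,0,0,-1,0.105,0.038,0.01,-0.033,0,0,-1,0.135,0.038,0.01,-0.033,0,0,-1,0.165,0.038,0.01,-0.033,0,0,-1,0.19,0.038,0.01,-0.033,0,0,-1,0.205,0.038,0.01,-0.033,0,0,-1,0.213,0.038,0.01,-0.033,0,0,-1,0.213,0.038,0.01,-0.033,0,0,-1]'

```text
time: 3.82
eef_pos: [0.4676, -0.1142, 0.0376]
eef_rot: [0.13, 1.568, -0.13]
ft_force: [0.1, 0.3, 0.5]
width: 0.004
```

```bash
cat >> h.py <<'E'
O=np.array([.4684,.1287]);F=np.array([.166,.986]);RR=np.array([.986,-.166])
def st():
    s=robot.observe();d=s['eef_pos'][:2]-O;f=s['ft_force']
    print('t',s['time'],'press xyz',np.round([d@RR,d@F,s['eef_pos'][2]],4),'F along/side/z',np.round([f[:2]@F,f[:2]@RR,f[2]],2),'yaw',np.arctan2(*R.from_rotvec(s['eef_rot']).as_matrix()[:2,1]).round(4),'w',round(s['width'],3))
E
python3 - <<'E'
from h import *
st()
c,K,E=cam('wrist');save(c['img'],'w2.png')
for t,z in [('push_plate',.038),('paddle',.078)]:
  for r in robot.pinpoint(t,'wrist')[:2]:
    print(t,round(r['p'],2),np.round(r['pixel'],1),at_z(r['pixel'],K,E,z).round(4))
E
```

```text
t 3.825 press xyz [ 0.0395 -0.2397  0.0376] F along/side/z [0.32 0.09 0.52] yaw 0.1659 w 0.004
push_plate 0.51 [256.3  40.2] [0.4858 0.005  0.038 ]
```

View pics/w2.png

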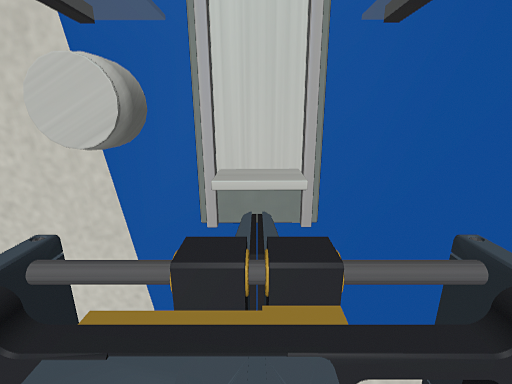

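The fingers are shut, between the rails and centred behind the plate (column 256, plate at 212-307). Now I'll push, slowing as it nears the stop.

Request:
step_arm --increments '[0,0.006,0,0,0,0,-1,0,0.012,0,0,0,0,-1,0,0.018,0,0,0,0,-1,0,0.025,0,0,0,0,-1,0,0.032,0,0,0,0,-1,0,0.039,0,0,0,0,-1,0,0.046,0,0,0,0,-1,0,0.053,0,0,0,0,-1,0,0.059,0,0,0,0,-1,0,0.063,0,0,0,0,-1]'

```text
time: 5.22
eef_pos: [0.4784, -0.0519, 0.0383]
eef_rot: [0.13, 1.566, -0.13]
ft_force: [-0.5, -3.0, 2.8]
width: 0.006
```

```bash
python3 - <<'E'
from h import *
st()
E
```

```text
t 5.225 press xyz [ 0.0399 -0.1764  0.0383] F along/side/z [-3.06 -0.01  2.82] yaw 0.1659 w 0.006
```

In contact at about 3 N. I'll creep the remaining ~10 mm in 2 mm steps.

Request:
step_arm --increments '[0,0.002,0,0,0,0,-1,0,0.004,0,0,0,0,-1,0,0.006,0,0,0,0,-1,0,0.008,0,0,0,0,-1]'

```text
time: 5.72
eef_pos: [0.4798, -0.0443, 0.0383]
eef_rot: [0.13, 1.566, -0.131]
ft_force: [-2.6, -24.1, 3.6]
width: 0.001
```

Request:
step_arm --increments '[0,0.001,0,0,0,0,-1,0,0.002,0,0,0,0,-1]'

```text
time: 5.98
eef_pos: [0.4805, -0.0443, 0.0385]
eef_rot: [0.126, 1.565, -0.132]
ft_force: [-6.4, -37.3, 4.4]
width: 0.007
```

Request:
step_arm --increments '[0,0.001,0,0,0,0,-1,0,0.002,0,0,0,0,-1]'

```text
time: 6.22
eef_pos: [0.4809, -0.0443, 0.0387]
eef_rot: [0.123, 1.565, -0.133]
ft_force: [-6.5, -39.1, 6.1]
width: 0.006
```

The force rose from 3 to 39 N with no further travel, so it is on the stop, at about y = -0.168 as expected. I'll back off and rise.

Request:
step_arm --increments '[0,-0.008,0,0,0,0,-1,0,-0.025,0,0,0,0,-1,-0.025,-0.04,0,0,0,0,-1,-0.07,-0.04,0,0,0,0,-1,-0.12,-0.04,0,0,0,0,-1,-0.17,-0.04,0,0,0,0,-1,-0.19,-0.04,0,0,0,0,-1,-0.19,-0.04,0,0,0,0,-1]'

```text
time: 7.22
eef_pos: [0.4747, -0.0832, 0.2301]
eef_rot: [0.123, 1.562, -0.134]
ft_force: [-0.4, -0.4, -0.3]
width: 0.01
```

```bash
python3 - <<'E'
from h import *
st()
c,K,E=cam('wrist');save(c['img'],'w3.png')
for t,z in [('push_plate',.038),('paddle',.078)]:
  for r in robot.pinpoint(t,'wrist')[:2]:
    p=at_z(r['pixel'],K,E,z);d=p[:2]-O
    print(t,round(r['p'],2),np.round(r['pixel'],1),p.round(4),d@RR,d@F)
E
```

```text
t 7.225 press xyz [ 0.0414 -0.2079  0.2301] F along/side/z [-0.43 -0.35 -0.27] yaw 0.1636 w 0.01
push_plate 0.7 [257.  129.1] [ 0.485  -0.0223  0.038 ] 0.04139929752693047 -0.1461838125081142
```

View pics/w3.png

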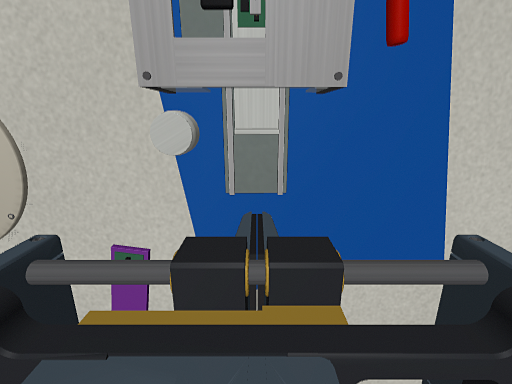

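The plate now shows at (257,130), so its face is at y ≈ -0.147 against the nominal -0.150. The board is under the window and the tin at (175,133) is undisturbed. Next I'll put the camera above the window.

Request:
step_arm --increments '[0,0.025,-0.008,0,0,0,-1,0,0.05,-0.016,0,0,0,-1,0,0.075,-0.024,0,0,0,-1,0,0.1,-0.032,0,0,0,-1,0,0.12,-0.041,0,0,0,-1,0,0.13,-0.041,0,0,0,-1,0,0.13,-0.041,0,0,0,-1]'

```text
time: 8.25
eef_pos: [0.4543, 0.0524, 0.2265]
eef_rot: [0.123, 1.568, -0.133]
ft_force: [-0.1, -0.4, 0.1]
width: 0.005
```

```bash
python3 - <<'E'
from h import *
st()
c,K,E=cam('wrist');save(cv2.resize(c['img'],(800,600)),'w4.png');np.savez('w4.npz',K=K,E=E)
for t,z in [('paddle',.078),('press',0),('guard',0)]:
  for r in robot.pinpoint(t,'wrist')[:2]:
    p=at_z(r['pixel'],K,E,z);d=p[:2]-O
    print(t,round(r['p'],2),np.round(r['pixel'],1),p.round(4),d@RR,d@F)
E
```

```text
t 8.25 press xyz [-0.0013 -0.0776  0.2265] F along/side/z [-0.43 -0.06  0.08] yaw 0.1626 w 0.005
paddle 0.6 [259.1 115.6] [0.4685 0.1301 0.078 ] -0.00013253238067813185 0.0013827483965267139
press 0.61 [260.3 115.3] [0.471  0.1298 0.    ] 0.002347366515167135 0.0014802872896742477
```

View pics/w4.png

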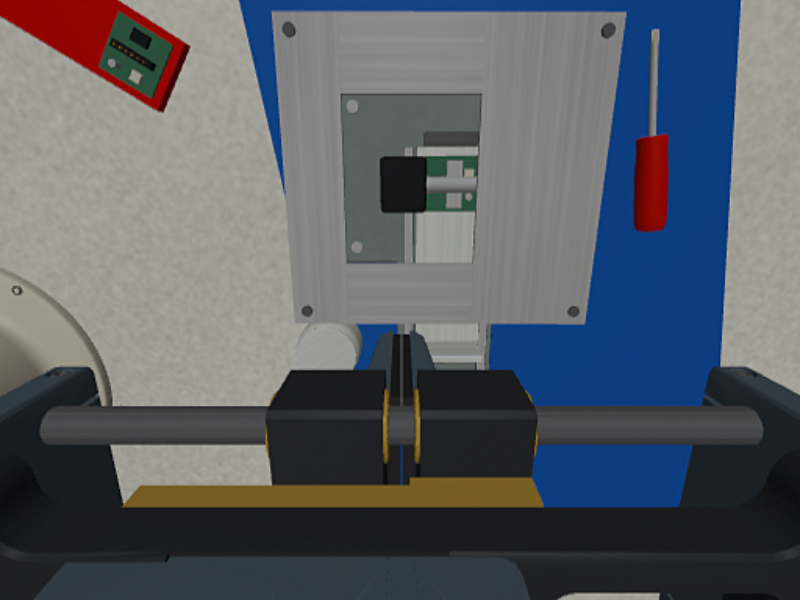

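The paddle is at (403,185) and the window runs from (341,94) to (478,263). The paddle sits inside it with over 20 mm of clearance for the closed fingers. I'll move over the paddle and descend to just above the guard.

Request:
step_arm --increments '[0,0.02,0.001,0,0,0,-1,0,0.045,0.001,0,0,0,-1,0,0.068,0.001,0,0,0,-1,0,0.079,0.001,0,0,0,-1,0.025,0.079,0.001,0,0,0,-1,0.055,0.079,0.001,0,0,0,-1,0.085,0.079,0.001,0,0,0,-1,0.1,0.079,0.001,0,0,0,-1,0.1,0.079,0.001,0,0,0,-1]'

```text
time: 9.57
eef_pos: [0.4676, 0.1282, 0.1256]
eef_rot: [0.124, 1.569, -0.135]
ft_force: [0.1, 0.1, -0.2]
width: 0.006
```

```bash
python3 - <<'E'
from h import *
st()
d=np.load('w4.npz');K,E=d['K'],d['E']
for u,v in [(341,94),(481,94),(474,263),(347,263)]:
    p=at_z((u*.64,v*.64),K,E,.102)[:2]-O;print('win',(p@RR).round(4),(p@F).round(4))
c,K,E=cam('scene');im=c['img'][150:280,190:360];save(cv2.resize(im,None,fx=4,fy=4,interpolation=cv2.INTER_CUBIC),'s5.png')
E
```

```text
t 9.575 press xyz [-0.0007 -0.0006  0.1256] F along/side/z [ 0.16  0.08 -0.19] yaw 0.1647 w 0.006
win -0.0415 0.0544
win 0.0479 0.0548
win 0.0493 -0.0546
win -0.0412 -0.055
```

View pics/s5.png

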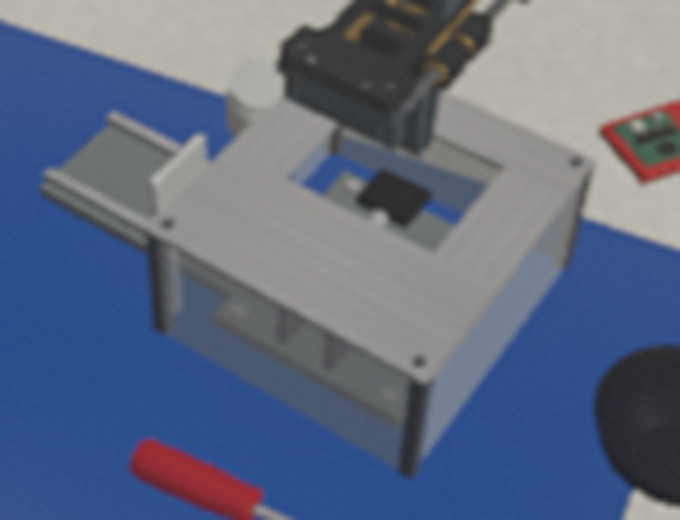

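The fingers are above the window and the paddle, clear all round (window x -41..+48, y ±55 mm). Now I'll press down gradually.

Request:
step_arm --increments '[0.015,0,0,0,0,0,-1,0.03,0,0,0,0,0,-1,0.04,0,0,0,0,0,-1,0.047,0,0,0,0,0,-1,0.053,0,0,0,0,0,-1,0.059,0,0,0,0,0,-1,0.064,0,0,0,0,0,-1,0.068,0,0,0,0,0,-1,0.071,0,0,0,0,0,-1,0.073,0,0,0,0,0,-1]'

```text
time: 10.88
eef_pos: [0.4679, 0.1281, 0.0536]
eef_rot: [0.124, 1.568, -0.134]
ft_force: [-1.7, 0.8, 8.5]
width: 0.006
```

Request:
step_arm --increments '[0.001,0,0,0,0,0,-1,0.002,0,0,0,0,0,-1]'

```text
time: 11.12
eef_pos: [0.4681, 0.1281, 0.0519]
eef_rot: [0.124, 1.567, -0.134]
ft_force: [-2.7, -1.1, 12.5]
width: 0.003
```

Request:
step_arm --increments '[0.001,0,0,0,0,0,-1,0.0015,0,0,0,0,0,-1]'

```text
time: 11.38
eef_pos: [0.4682, 0.1281, 0.0513]
eef_rot: [0.124, 1.566, -0.134]
ft_force: [-7.4, -0.8, 28.8]
width: 0.004
```

```bash
python3 - <<'E'
from h import *
st()
E
```

```text
t 11.375 press xyz [-0.0001 -0.0006  0.0513] F along/side/z [-2.02 -7.15 28.84] yaw 0.1644 w 0.004
```

The force jumped to 29 N at z = 51.3 mm, so the lever is on its hard stop. I'll hold for 1.1 s.

Request:
step_arm --increments '[0,0,0,0,0,0,-1,0,0,0,0,0,0,-1,0,0,0,0,0,0,-1,0,0,0,0,0,0,-1,0,0,0,0,0,0,-1,0,0,0,0,0,0,-1,0,0,0,0,0,0,-1,0,0,0,0,0,0,-1,0,0,0,0,0,0,-1]'

```text
time: 12.5
eef_pos: [0.4681, 0.1281, 0.0518]
eef_rot: [0.124, 1.566, -0.134]
ft_force: [-4.7, -0.2, 14.0]
width: 0.007
```

14-29 N throughout, well above the 8 N spring, so it stayed on the stop for more than 1.2 s. Now I'll release straight up, slowly while in contact, until well above the guard.

Request:
step_arm --increments '[-0.006,0,0,0,0,0,-1,-0.013,0,0,0,0,0,-1,-0.02,0,0,0,0,0,-1,-0.027,0,0,0,0,0,-1,-0.035,0,0,0,0,0,-1,-0.06,0,0,0,0,0,-1,-0.09,0,0,0,0,0,-1,-0.13,0,0,0,0,0,-1,-0.17,0,0,0,0,0,-1,-0.18,0,0,0,0,0,-1]'

```text
time: 13.75
eef_pos: [0.469, 0.1294, 0.2343]
eef_rot: [0.125, 1.562, -0.133]
ft_force: [0.4, 0.6, 0.2]
width: 0.005
```

Request:
step_arm --increments '[0,-0.03,0,0,0,0,-1,0,-0.06,0,0,0,0,-1,0,-0.08,0,0,0,0,-1,0,-0.08,0,0,0,0,-1,0,-0.08,0,0,0,0,-1]'

```text
time: 14.38
eef_pos: [0.4558, 0.0509, 0.2344]
eef_rot: [0.125, 1.563, -0.133]
ft_force: [-0.2, -0.3, -0.2]
width: 0.006
```

```bash
python3 - <<'E'
from h import *
st()
c,K,E=cam('wrist');save(cv2.resize(c['img'],(800,600)),'w6.png')
for t,z in [('paddle',.078),('push_plate',.038),('tin',0),('screwdriver',0)]:
  for r in robot.pinpoint(t,'wrist')[:2]:
    p=at_z(r['pixel'],K,E,z);d=p[:2]-O
    print(t,round(r['p'],2),np.round(r['pixel'],1),p.round(4),(d@RR).round(4),(d@F).round(4))
for r in robot.regions_of('paddle','wrist')[:1]:
    v,u=np.where(r['region']);print('paddle region',u.min(),u.max(),v.min(),v.max())
    q=[proj((*(O+a*RR+b*F),.078),K,E).round() for a,b in((-.017,.02),(.017,-.02))];print('expected at rest',q)
    q=[proj((*(O+a*RR+b*F),.051),K,E).round() for a,b in((-.017,.02),(.017,-.02))];print('if down',q)
E
```

```text
t 14.375 press xyz [ 0.0005 -0.0788  0.2344] F along/side/z [-0.34 -0.17 -0.19] yaw 0.1645 w 0.006
paddle 0.9 [257.2 116.7] [0.4686 0.1278 0.078 ] 0.0003 -0.0008
push_plate 0.85 [282.6 221.6] [ 0.4815 -0.0245  0.038 ] 0.0383 -0.1489
tin 0.66 [211.5 212.7] [ 0.3728 -0.0065  0.    ] -0.0718 -0.1491
screwdriver 0.8 [406.2  86.3] [0.6827 0.1335 0.    ] 0.2105 0.0403
paddle region 241 300 100 134
expected at rest [array([242.,  98.]), array([271., 134.])]
if down [array([243.,  99.]), array([270., 132.])]
```

View pics/w6.png

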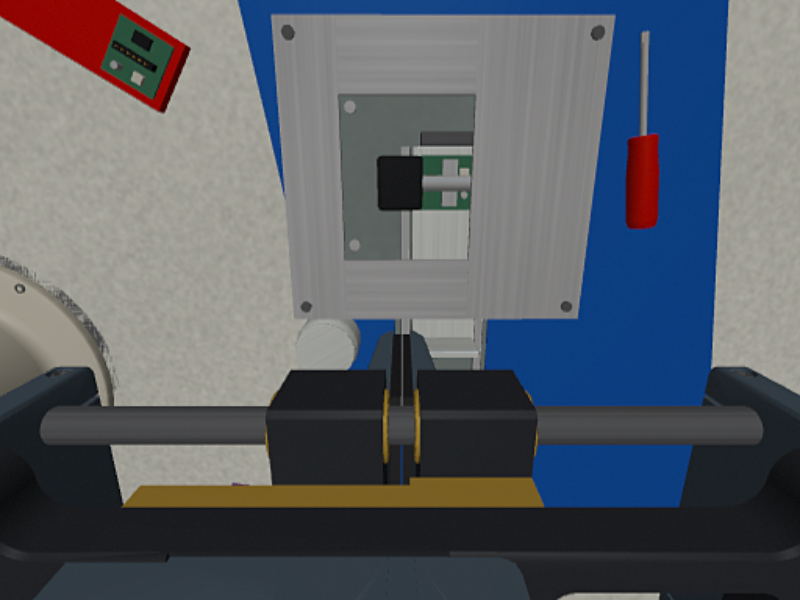

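The paddle is back up at (400,182) and looks as it did before the press. The plate is still at y = -0.149 (home), the tin and screwdriver haven't moved, and the arm is clear with no force. I'll hand it in.

```bash
python3 -c "
from station import robot
print(robot.finish_job())"
```

```text
the job is handed in; nothing more can be done
None
```

The job is done and handed in at about 14.4 s on the robot's clock.

- **Pallet:** I slid the aluminium pallet about 52 mm with the closed fingertips until it met the stop. The push force rose from 3 N to about 40 N (39.6 N at most) with no further travel. The last check put its outer face at y = -149 mm; home is -150 mm.
- **Lever:** I then pressed the paddle through the window to z ≈ 51 mm, on its hard stop, and held it about 1.2 s. The force fell from 29 N to 14 N during the hold, still above the 8 N spring. I then raised the fingers straight up, slowly at first, so the lever could return.

**Last checks**
- **Lever position:** the paddle looked as it did before the press. The wrist view shows little difference between up and down, and the paddle region the network found was partly too wide because it took in the lever rod. That the lever is up rests on how it looks and on the spring.
- **Guard:** nothing I read suggested contact. By my measurements the fingers had more than 25 mm of clearance in the window.
- **Bystanders:** the tin and the screwdriver were where they started, to within measuring error. I did not re-measure the bowl at the end, but the arm never went near it.
- **Robot:** it ended clear of everything, with no force on the wrist.

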